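Unlock the donation chest's dial padlock and hold it up

ROBOT

A 7-joint arm with a two-finger parallel gripper is mounted at the origin on the work surface. World frame = base frame: x ahead of the robot, y to its left, z up, the work surface at z = 0. Lengths are in m, angles in rad, forces in N, time in s.
With the tool pointing down it reaches from about 0.4 to 0.85 m from the base axis. Payload 10.4 kg.
Tool frame: the origin (TCP) lies at the very end of the fingers, on their centre line; the grasp point (between the pads) lies 19 mm behind it; z points along the fingers, y is the direction in which the jaws open and shut (so a half turn about z gives the same grasp; the last joint's range is limited). The gripper opens to 87 mm and grips with 3 to 60 N. Pads are 19 mm wide; open, the fingers measure 117 mm over their backs; the gripper's body (75 mm by 190 mm) begins 51 mm behind the grasp point.
Start: joints at [-1.305, 0.332, -0.065, 1.46, 0.022, 1.35, -0.088], TCP at [0.178, 0.599, 0.192] pointing down, gripper open.
Joint ranges: [-2.6, 2.6], [-0.5, 2.12], [-1.47, 1.34], [0.16, 2.42], [-1.27, 4.41], [0.06, 2.06], [-2.6, 2.6]. Speed limits (rad/s): [2.22, 2.22, 2.79, 2.79, 3.14, 3.14, 3.14].

INTERFACE

Orientations are given as a unit quaternion [x, y, z, w].
In Python, from bench import r, eyes, job gives the robot as it stands. The module is installed in compiled form; this text tells all that it offers.
- The arm moves only by the tool play_rows, never from a script. Its argument "motion" is a list of rows, each a list of 7 numbers: the shift along the tool's x, y, z as a fraction of full scale, then the turn, a rotation vector about the tool's x, y, z as a fraction of full scale, then the opening in per cent of the stroke, from 0 (shut) to 100 (fully open). A call has 1 to 5 rows; each row is the pose to reach, as a shift and turn from the pose commanded when the call began, along the tool's axes at that moment; what a row does not reach only later rows make up. Full scale, the value 1, is 0.2 m for a shift and 90 degrees for a turn. A row lasts 1/8 s, in which the tool goes at most 62.5 mm and 10.7 degrees, less where a joint would pass 70% of its speed; a pose out of reach is approached as far as the arm can. A call with a number of a shift or a turn outside -1 to 1 is refused whole. A call with a gripper value outside its range is refused whole. The fingers move at their own pace and stop on an object; "squeeze" is the grip in N (left out, the last holds). Time passes only in rows, so rows that repeat a pose let the fingers close. It gives the time, the measured TCP pose, the force and the opening at its end, in the units of the state.
- r.read_state(): the state, without advancing time (a new reading comes with each control period).
- eyes.camera(name): name is "scene" or "top" or "wrist"; returns a dict with "image" (384x512x3 uint8, red, green, blue), "mtx" (3x3 intrinsics, pixels), "dist" ([k1, k2, p1, p2, k3] as OpenCV has them; the pictures are not rectified), "R" (3x3) and "t" (3): a world point X has camera coordinates R X + t. Camera axes: x right, y down, z forward; pixel columns grow to the right and rows downward; lengths in m; the calibration is good to about 2 mm. A picture is of the moment at which its call begins. There is no depth.
- job.close_job(): hands the job in, once; it reports no verdict.
Trained networks look in a picture, given as the dict that the camera call returned (one of the last four; its "shot" number tells which), for a name from the list of things; names that differ only in an ending like _2 or _b are one class to them, and where a whole thing is asked for, a point or a joint stands for the part that bears it (a point fixed in the world has none). Each returns a list of dicts, best first, with "p" (0 to 1); they miss things now and then, are a little off and sometimes report something else, mostly with a low value. They report only what shows in the picture. A call takes as long as a camera call. They do not tell look-alikes from the thing itself.
- eyes.regions_of(picture, label): "region" (384x512 bool, what is visible of it) and "xy" ([column, row] in pixels, amid what is visible of it).
- eyes.landmark_of(picture, label): "xy" ([column, row] in pixels: a listed point, or the origin of a listed thing).
The state is a dict: "time": time; "joint_positions": joint angles; "joint_vel": joint speeds; "joint_torque": joint torques, N m; "ee_pos": TCP position; "eef_rot": TCP orientation; "ft_force": force on the tool from outside, world axes, zero at the start; "torque": the same for the moment, N m; "width": finger opening in m.
Only numpy, scipy, OpenCV 4.12 (cv2) and the standard library are available. Lean on these libraries where they do the work, as an engineer would, in place of code of your own. Each camera call takes 0.05 s, during which the arm holds its last target. There are 200 camera calls.

TASK

The donation chest is shut with a dial padlock lying on its lid, and only the last number is left to dial: turn the dial through its clicks until the white pointer line rests in the click at the index mark beside the shackle. Then pull the lock away from the staple so that its shackle slides fully open, slip it out of the staple, and hold it up level, dial upward, at least 10 cm above the lid. Finish while still holding it there with the shackle open, and leave the groceries and the tape where they stand.

Things in the scene. Friction and masses are not known exactly. Their poses are not given: they have to be found in the camera images.
- chest: Fixed grey steel chest, 260 mm (its x) by 340 mm (its y) by 120 mm high, flat lid on top that stays shut. Origin: centre of its underside, z up. A low tin and a roll of tape lie on the lid near its two +x corners.
- staple (a point): Foot of the staple's inner post, on the lid's surface; axes of the chest. The staple is a fixed upright loop of 6 mm steel bar across the chest's x: inner post here, outer post 32 mm from it towards chest +y, top bar's axis 30 mm above the lid. The hasp strap round it is flush with the lid; its hinge, an 8 mm bar, lies 72 mm off towards chest +x.
- lock: Loose dial padlock, about 0.5 kg, flat on the lid on the staple's -x side, dial up. Steel body 56 (x) by 54 (y) by 26 mm high; grip its two flat y sides. Origin: centre of the body's underside; x points out along the shackle (about chest +x), z up. The staple's inner post stands inside the U shackle, at lock x 36 to 46 mm, y about 0; the toe leg runs through the loop: shut, it cannot come off.
- bow (a point): Outermost bend of the U shackle (bar centre), 13 mm above the lock's underside; moves with it. 8 mm bar, legs at lock y = -16 mm (heel, stays in the body) and y = +16 mm (toe, comes free). Shut, it lies 58 mm from the lock's origin along x and the inside of the bow at 54 mm.
- toe (a point): Tip of the shackle's toe leg (y = +16 mm, 13 mm up): at lock x = 22 mm, inside the body, when shut; at x = 48 mm when fully open, which leaves a 20 mm gap to the body's face (x = 28 mm). To unhook, bring lock x in line with chest x and push the body back towards the staple until the 6 mm loop stands in that gap (inner post's centre at lock x about 38 mm), then lift straight up.
- shackle (a joint): Travel of the shackle out of the body along lock x: 0 = shut, 0.026 m = fully open. Blocked (within 1 mm) unless the pointer is at the index mark (within 0.15 rad). Then it slides with 1.5 N friction and stays where left. Pulling the body in -x draws it out: the bow catches on the staple's inner post, which is at lock x = 51 mm when it begins and 77 mm when fully open.
- dial (a joint): Angle of the dial, rad, counterclockwise from above positive. 0 or 6.283 = pointer at the index mark on the body's shackle side (+x). It turns endlessly either way with a light click every 0.524 rad (30 degrees), one of them at the mark, and rests in the clicks; under 0.05 N m turns it. The body may shift some mm or turn up to 0.35 rad with it until the staple holds it.
- knob (a point): Centre of the top of the dial's round grip, on the dial's axis, 44.5 mm above the lock's underside. The black fluted grip is 32 mm across and 15 mm high and stands on a 45 mm black disc. The white line on the grip and disc is the pointer; it runs along this point's x axis. Short white ticks mark the other clicks.
- pointer (a point): Outer end of the white pointer line on the dial's disc, 20 mm from the dial's axis. At the index mark it lies at lock x = +20 mm, y = 0.
- tuna_tin: Bystander on the lid: low tin 84 mm across, 36 mm high, origin under its centre. Leave it.
- tape_roll: Bystander on the lid: roll of brown packing tape lying flat, 96 mm across, 48 mm high, origin under its centre. Leave it.
- soup_can: Bystander on the table: can 73 mm across, 110 mm high, origin under its centre. Leave it.
- bean_can: Bystander on the table: can 73 mm across, 110 mm high, origin under its centre. Leave it.
- nut_jar: Bystander on the table: jar 80 mm across, 125 mm high, origin under its centre. Leave it.
- juice: Bystander on the table: bottle 90 mm across, 210 mm high, origin under its centre. Leave it.
- pasta_carton: Bystander on the table: upright carton 45 by 130 by 180 mm high, origin under its centre. Leave it.
Things that resemble listed ones, but are neither listed nor needed, are in the scene too. What is shaped like the lock but green or yellow is not meant.

How it is judged:
On the way, in this order (a step that is already met when the one before it is completed fails the run):
1. the dial's pointer stands at the index mark, the shackle still shut (x of pointer in the frame of lock above 0.01 m and y of pointer in the frame of lock between -0.0028 and 0.0028 m and value of joint shackle below 0.005 m), for 0.2 s.
2. the shackle is pulled open on the staple (value of joint shackle above 0.02 m and z of lock in the frame of chest below 0.15 m), for 0.1 s.
At the end, for the whole second after the job is handed in: The lock is off the staple and held still by the gripper alone, its underside at least 95 mm above the chest's lid, level within 20 degrees with the dial up, not touching the chest, its shackle drawn out at least 18 mm, and still gripped through the last second (z of lock in the frame of chest above 0.215 m and angle between lock's own z axis and vertical below 0.35 rad and value of joint shackle above 0.018 m and contact force between the fingers and lock above 1.5 N and contact force between lock and chest below 0.3 N and linear speed of lock below 0.05 m/s); the arm keeps its last pose, push and grip.
It fails at once if a bystander is pushed away or knocked over (distance of any of tuna_tin, tape_roll, soup_can, bean_can, nut_jar, juice, pasta_carton from where it was at the start of the episode above 0.03 m or angle between any of soup_can, bean_can, nut_jar, juice, pasta_carton's own z axis and vertical above 0.4 rad).
It also fails if it takes over 70 s, if anything falls off the work surface, if the arm or the gripper's body presses on something with over 40 N, if the wrist force passes 120 N, or if a joint passes its speed limit or range.

## Working session

There is one attempt and no reset: what is moved stays moved. The work goes in short steps, Python scripts to look and compute and a tool call to move; the robot and the scene stay as the last step left them, time stands still between calls to the robot, and variables do not carry over. Pictures are saved under pics/ and viewed, about 8 in all and at most 12, crops included, and the job is handed in when it is done.

Besides the shell and the picture viewer there is one more tool, called after "Emit:" as name([rows], argument=value, ...), one row to a line, values as JSON. play_rows: Moves the arm, as the interface text tells. Shift numbers are shares of 0.2 m and turn numbers shares of 90 degrees, none past 1 either way. Its arguments: {"type":"object","properties":{"motion":{"type":"array","items":{"type":"array","items":{"type":"number"}}},"squeeze":{"type":"number"}},"required":["motion"]}

```bash
mkdir -p pics
cat > h.py <<'E'
import numpy as np, cv2
from bench import r, eyes, job
from scipy.spatial.transform import Rotation as Ro
def ray(c,xy):
    u=cv2.undistortPoints(np.array([[xy]],float),c['mtx'],np.array(c['dist'],float))[0,0]
    R=np.array(c['R']);t=np.array(c['t'])
    return -R.T@t, R.T@np.array([u[0],u[1],1.])
def atz(c,xy,z):
    o,d=ray(c,xy); return o+d*(z-o[2])/d[2]
def tri(L):
    A=0;b=0
    for c,xy in L:
        o,d=ray(c,xy);d=d/np.linalg.norm(d);P=np.eye(3)-np.outer(d,d);A=A+P;b=b+P@o
    return np.linalg.solve(A,b)
def proj(c,X):
    return cv2.projectPoints(np.array([X],float),cv2.Rodrigues(np.array(c['R']))[0],np.array(c['t'],float),c['mtx'],np.array(c['dist'],float))[0][0,0]
def save(c,n,crop=None,s=1):
    im=c['image'][:,:,::-1]
    if crop: im=im[crop[1]:crop[3],crop[0]:crop[2]]
    cv2.imwrite('pics/'+n,cv2.resize(im,None,fx=s,fy=s,interpolation=cv2.INTER_CUBIC))
E
cat > a.py <<'E'
from h import *
s=r.read_state();print({k:np.round(v,3) for k,v in s.items()})
C={n:eyes.camera(n) for n in('scene','top')}
w=eyes.camera('wrist')
for n,c in C.items():
    for l in('chest','staple','lock','bow','knob','pointer','tuna_tin','tape_roll'):
        print(n,l,[(np.round(d['xy'],1).tolist(),round(d['p'],2)) for d in eyes.landmark_of(c,l)[:4]])
im=np.vstack([np.hstack([C['scene']['image'],C['top']['image']])])
cv2.imwrite('pics/a.png',cv2.resize(im[:,:,::-1],(800,300),interpolation=cv2.INTER_AREA))
save(C['top'],'top.png',None,1.5)
E
python3 a.py
```

```text
{'time': np.float64(0.0), 'joint_positions': array([-1.305,  0.333, -0.065,  1.461,  0.022,  1.35 , -0.088]), 'joint_vel': array([ 0.001,  0.   ,  0.001, -0.001,  0.   ,  0.001,  0.   ]), 'joint_torque': array([ 1.0000e-03, -6.2326e+01,  2.6000e-02, -3.8988e+01, -6.1000e-02,
        4.0000e-02,  0.0000e+00]), 'ee_pos': array([0.178, 0.599, 0.191]), 'eef_rot': array([ 0.144,  0.99 , -0.001, -0.   ]), 'ft_force': array([ 0.587, -0.372, -0.346]), 'torque': array([-0.044,  0.033, -0.015]), 'width': np.float64(0.087)}
scene chest [([266.0, 172.8], 0.64), ([271.0, 203.0], 0.58), ([119.8, 179.8], 0.51)]
scene staple [([273.6, 183.7], 0.75)]
scene lock [([178.1, 261.2], 0.92), ([175.4, 208.5], 0.81), ([268.4, 171.8], 0.65), ([174.0, 168.0], 0.59)]
scene bow [([283.5, 182.5], 0.57), ([168.1, 219.4], 0.56), ([157.5, 157.8], 0.48), ([181.3, 240.3], 0.43)]
scene knob [([173.0, 156.4], 0.71), ([176.9, 198.6], 0.66), ([176.4, 255.6], 0.64), ([270.7, 164.3], 0.56)]
scene pointer [([268.5, 160.6], 0.75), ([171.1, 208.0], 0.69), ([178.9, 248.9], 0.69), ([171.1, 158.8], 0.61)]
scene tuna_tin [([322.4, 187.3], 0.62), ([249.9, 218.7], 0.34)]
scene tape_roll [([249.4, 220.6], 0.8)]
top chest [([247.0, 191.6], 0.7)]
top staple [([243.7, 185.4], 0.81), ([363.9, 156.2], 0.65)]
top lock [([326.1, 237.3], 0.81), ([328.0, 199.1], 0.71), ([324.2, 145.0], 0.59)]
top bow [([318.8, 163.5], 0.55), ([241.8, 183.9], 0.54), ([330.6, 181.2], 0.51), ([339.6, 247.4], 0.38)]
top knob [([247.9, 196.8], 0.68), ([324.6, 147.4], 0.65), ([328.6, 200.8], 0.4)]
top pointer [([330.8, 238.6], 0.64), ([324.6, 153.9], 0.59), ([242.9, 184.8], 0.54), ([327.8, 193.3], 0.46)]
top tuna_tin [([213.0, 179.9], 0.95)]
top tape_roll [([271.3, 152.8], 0.63), ([371.5, 232.3], 0.6), ([248.1, 198.4], 0.57)]
```

View pics/a.png

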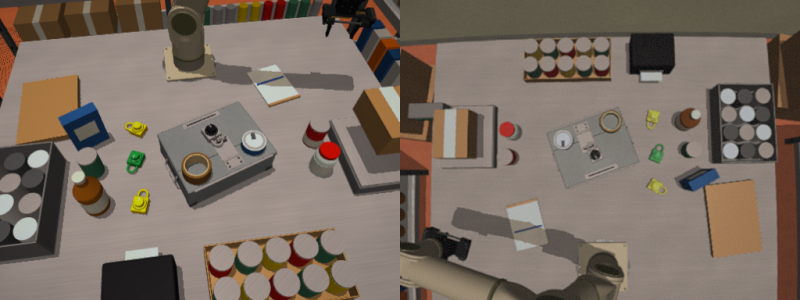

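The left (scene) shows the chest with the lock on its near-robot side. The tape and tin are on its far side, and the look-alikes on the table are green and yellow. In the top picture the lock is at about (250,197) full scale. Next I compute positions.

```bash
cat > b.py <<'E'
from h import *
C={n:eyes.camera(n) for n in('scene','top')}
t,s=C['top'],C['scene']
print('knob',tri([(t,(247.9,196.8)),(s,(270.7,164.3))]),atz(t,(247.9,196.8),.1645),atz(s,(270.7,164.3),.1645))
print('staple',tri([(t,(243.7,185.4)),(s,(273.6,183.7))]),atz(t,(243.7,185.4),.12),atz(s,(273.6,183.7),.12))
print('tin',atz(t,(213,179.9),.12),atz(s,(322.4,187.3),.12));print('tape',atz(t,(271.3,152.8),.12),atz(s,(249.4,220.6),.12))
save(t,'topc.png',(180,130,310,240),6)
w=eyes.camera('wrist');st=r.read_state()
T=Ro.from_quat(st['eef_rot']);R=np.array(w['R']);o=-R.T@np.array(w['t'])
print('cam in tool',T.inv().apply(o-st['ee_pos']),'fwd in tool',T.inv().apply(R[2]),'tool axes',T.as_matrix())
E
python3 b.py
```

```text
knob [0.52584994 0.02980008 0.16280396] [0.52585029 0.0304943  0.1645    ] [0.52702509 0.02881654 0.1645    ]
staple [0.56637772 0.03885102 0.12728432] [0.56782717 0.04620477 0.12      ] [0.56102667 0.03275304 0.12      ]
tin [0.58817466 0.15229634 0.12      ] [0.59054593 0.16273943 0.12      ]
tape [ 0.68012106 -0.05041508  0.12      ] [ 0.66626696 -0.0468144   0.12      ]
cam in tool [ 0.06971488  0.00124408 -0.19279974] fwd in tool [-0.25412391 -0.00181759  0.96716996] tool axes [[-9.58578203e-01  2.84829465e-01  5.87247384e-05]
 [ 2.84829471e-01  9.58578193e-01  1.43406480e-04]
 [-1.54458626e-05  1.54192862e-04 -9.99999988e-01]]
```

View pics/topc.png

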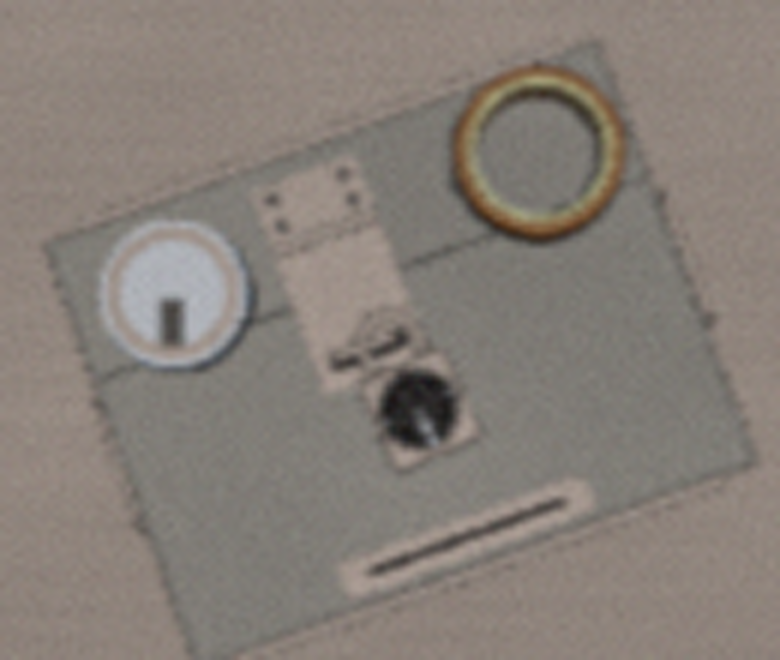

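The close-up shows the lock at (420,410). Chest yaw is about +20°, the staple stands up-left of the lock, and the white pointer faces roughly away from the shackle. I'll move above it for a close look.

Emit:
play_rows([
  [-0.2,-0.18,-0.4,0,0,0,100],
  [-0.4,-0.36,-0.55,0,0,0,100],
  [-0.6,-0.54,-0.55,0,0,0,100],
  [-0.83,-0.745,-0.55,0,0,0,100],
  [-0.83,-0.745,-0.55,0,0,0,50],
])

```text
time: 1.72
ee_pos: [0.2975, 0.4059, 0.3031]
eef_rot: [0.147, 0.989, 0.001, 0.001]
ft_force: [-0.3, 0.7, -0.2]
width: 0.0824
```

Emit:
play_rows([
  [-0.25,-0.22,0,0,0,0,50],
  [-0.5,-0.44,0,0,0,0,50],
  [-0.83,-0.745,0,0,0,0,50],
  [-0.83,-0.745,0,0,0,0,50],
  [-0.83,-0.745,0,0,0,0,50],
])

```text
time: 2.35
ee_pos: [0.4126, 0.2171, 0.3021]
eef_rot: [0.146, 0.989, 0.0, 0.0]
ft_force: [0.1, 0.2, 0.7]
width: 0.0443
```

Emit:
play_rows([
  [-0.25,-0.22,0,0,0,0,50],
  [-0.5,-0.44,0,0,0,0,50],
  [-0.82,-0.745,0,0,0,0,50],
  [-0.82,-0.745,0,0,0,0,50],
  [-0.82,-0.745,0,0,0,0,50],
])

```text
time: 2.98
ee_pos: [0.5268, 0.0284, 0.3016]
eef_rot: [0.145, 0.989, -0.0, -0.0]
ft_force: [0.1, 0.3, -0.2]
width: 0.0435
```

```bash
cat > c.py <<'E'
from h import *
import sys
w=eyes.camera('wrist');s=r.read_state();print(s['time'],s['joint_positions'].round(2),s['ee_pos'].round(4),Ro.from_quat(s['eef_rot']).as_matrix().round(3).tolist(),s['width'],s['ft_force'])
z=.12+float(sys.argv[2]) if len(sys.argv)>2 else .12
for l,h in(('staple',.12),('lock',z),('bow',z+.013),('knob',z+.0445),('pointer',z+.0295)):
    for d in eyes.landmark_of(w,l)[:2]: print(l,np.round(d['xy'],1),round(d['p'],2),atz(w,d['xy'],h).round(4)[:2])
save(w,sys.argv[1],None,1.5)
E
python3 c.py w1.png
```

```text
3.025 [-0.65  0.07  0.54  1.56 -0.03  1.53  1.17] [0.5263 0.0303 0.3015] [[-0.959, 0.285, -0.001], [0.285, 0.959, -0.0], [0.001, -0.0, -1.0]] 0.0435542243503864 [-0.44593209  0.41260388  0.25563973]
staple [269.3 191.4] 0.73 [0.5632 0.0403]
lock [248.1 165.5] 0.91 [0.5241 0.0244]
lock [ 87. 200.] 0.71 [ 0.5074 -0.1855]
bow [280.5 199.4] 0.75 [0.5733 0.0509]
bow [234.4 279.5] 0.69 [ 0.6617 -0.0361]
knob [ 74.4 204.1] 0.86 [ 0.5021 -0.1735]
knob [ 38.  116.6] 0.74 [ 0.402  -0.1701]
pointer [ 30.1 113.7] 0.93 [ 0.3938 -0.1874]
pointer [240.7 155.8] 0.91 [0.5062 0.0217]
```

View pics/w1.png

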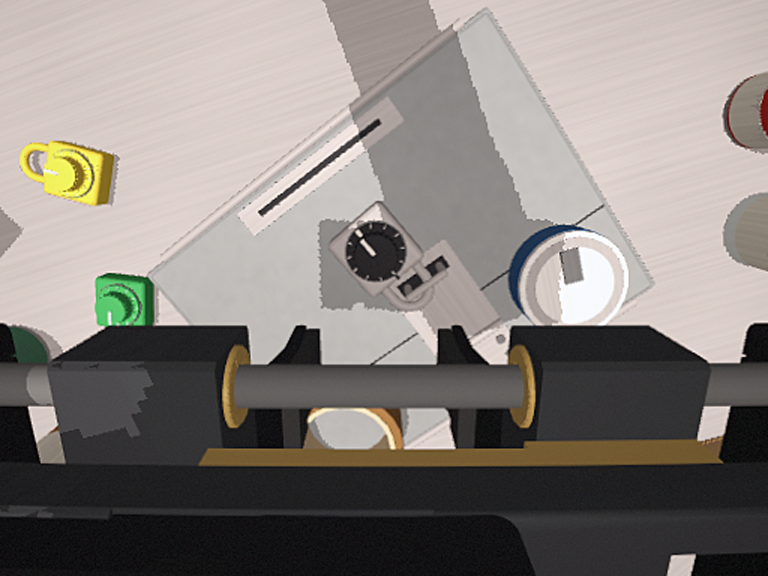

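The wrist view shows the grey lock at (376,248), its bow over the staple at (430,285), and the pointer toward the up-left (360,237). I'll zoom in with a model overlay.

```bash
cat > d.py <<'E'
from h import *
import sys
n,x,y,yaw,th=sys.argv[1],*map(float,sys.argv[2:6])
z0=.12+float(sys.argv[6]) if len(sys.argv)>6 else .12
w=eyes.camera('wrist')
def W(p): return np.array([x,y,z0])+Ro.from_euler('z',yaw).apply(p)
pts=[W((sx*.028,sy*.027,.026)) for sx,sy in((1,1),(1,-1),(-1,-1),(-1,1))]+[W((0,0,.0445)),W((.058,0,.013)),W((.02*np.cos(th),.02*np.sin(th),.0295))]
P=np.array([proj(w,p) for p in pts]);c=P[4].astype(int)
x0,y0=c[0]-48,c[1]-40;f=7
im=cv2.resize(w['image'][y0:y0+80,x0:x0+96,::-1],None,fx=f,fy=f,interpolation=cv2.INTER_CUBIC)
Q=((P-[x0,y0]+.5)*f).astype(int)
for q in Q[:4]: cv2.drawMarker(im,q.tolist(),(0,0,255),0,14,1)
cv2.drawMarker(im,Q[4].tolist(),(0,255,0),0,14,1);cv2.drawMarker(im,Q[5].tolist(),(255,0,0),0,14,1);cv2.drawMarker(im,Q[6].tolist(),(255,0,255),0,14,1)
cv2.imwrite('pics/'+n,im)
print('crop',x0,y0,Q.tolist())
E
python3 d.py w2.png .526 .0275 .43 2.9
```

```text
crop 200 135 [[579, 280], [333, 486], [107, 240], [355, 21], [342, 284], [563, 491], [286, 156]]
```

View pics/w2.png

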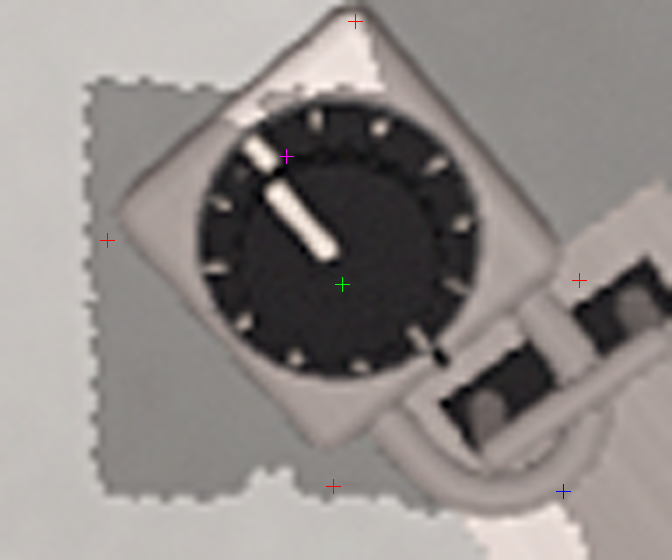

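```bash
cat > fit.py <<'E'
from h import *
from scipy.optimize import least_squares
def fit(w,obs,z0=.12,g=(.526,.0275,.43)):
    L=np.array([o[0] for o in obs]);U=np.array([o[1] for o in obs],float)
    def f(p):
        X=np.array([p[0],p[1],z0])+Ro.from_euler('z',p[2]).apply(L)
        return (np.array([proj(w,x) for x in X])-U).ravel()
    s=least_squares(f,g);return s.x,s.fun.reshape(-1,2)
E
python3 - <<'E'
from fit import *
w=eyes.camera('wrist')
q=lambda a,b:(200+a/7-.5,135+b/7-.5)
t=.026
obs=[((.028,.027,t),q(560,248)),((.028,-.027,t),q(325,448)),((-.028,-.027,t),q(118,210)),((-.028,.027,t),q(360,4)),((0,0,.0295),q(340,239))]
p,e=fit(w,obs);print(p,e.round(2).tolist())
print('pointer',atz(w,q(254,144),.1495),'knobtop line end',atz(w,q(331,253),.1645))
d=atz(w,q(254,144),.1495)[:2]-p[:2];print(np.arctan2(d[1],d[0])-p[2],np.hypot(*d))
for nm,a in(('inner foot?',(487,405)),('outer?',(637,305))): print(nm,atz(w,q(*a),.12))
print('strap/body bow',atz(w,q(510,487),.133))
E
```

```text
[0.52132695 0.02802232 0.41341587] [[2.4, 1.14], [0.17, 1.63], [-2.06, -0.29], [-0.55, -1.74], [0.07, -0.43]]
pointer [0.50304399 0.01902735 0.1495    ] knobtop line end [0.52078972 0.02686177 0.1645    ]
-3.097792561565445 0.020375870590906658
inner foot? [0.56356543 0.04239247 0.12      ]
outer? [0.55340798 0.07287048 0.12      ]
strap/body bow [0.57541102 0.04254894 0.133     ]
```

The lock sits at about (0.521, 0.028) with yaw 0.41, and the dial is at about π, which is 6 clicks from the index. I'll grip the knob with the fingertips above the staple top (0.153) and turn it 180° clockwise, which the last joint's range allows.

Emit:
play_rows([
  [0.023,-0.017,0.25,0,0,0,50],
  [0.023,-0.017,0.5,0,0,0,50],
  [0.023,-0.017,0.65,0,0,0,50],
  [0.023,-0.017,0.73,0,0,0,50],
  [0.023,-0.017,0.73,0,0,0,50],
], squeeze=15)

```text
time: 4.0
ee_pos: [0.5205, 0.0276, 0.1557]
eef_rot: [0.144, 0.99, -0.0, -0.0]
ft_force: [-0.9, 0.6, 0.4]
width: 0.0434
```

Emit:
play_rows([
  [0,0,0,0,0,0,20],
  [0,0,0,0,0,0,20],
  [0,0,0,0,0,0,20],
  [0,0,0,0,0,0,20],
])

```text
time: 4.5
ee_pos: [0.5209, 0.0275, 0.1562]
eef_rot: [0.144, 0.99, 0.0, 0.0]
ft_force: [-0.7, -0.2, -0.2]
width: 0.0189
```

The width of 19 mm is below the knob's 32 mm, so the fingers aren't on it. I'll look.

Run:
```python
from h import *
w=eyes.camera('wrist');s=eyes.camera('scene');st=r.read_state();print(st['width'],st['ee_pos'])
a=cv2.resize(w['image'][100:292,150:350,::-1],(600,576))
P=proj(s,(.521,.028,.15)).astype(int);print(P, proj(w,st['ee_pos']),proj(w,(.521,.028,.1645)))
b=cv2.resize(s['image'][P[1]-32:P[1]+32,P[0]-32:P[0]+32,::-1],(200,200))
c=np.zeros((576,800,3),np.uint8);c[:,:600]=a;c[:200,600:]=b;cv2.imwrite('pics/w3.png',c)
```

```text
0.0178100558230355 [0.5207974  0.02746826 0.15602503]
[269 165] [250.74806791 216.89189487] [251.56796023 221.5071972 ]
```

View pics/w3.png

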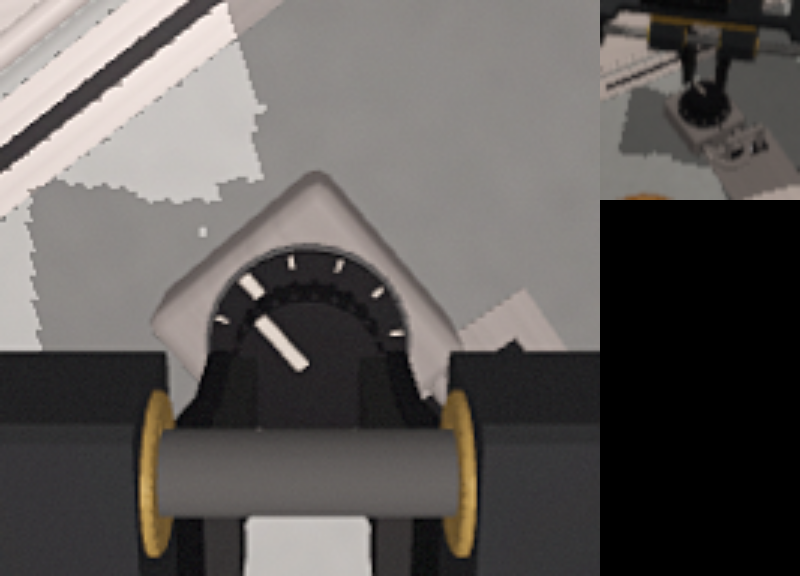

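Run:
```python
from h import *
w=eyes.camera('wrist');st=r.read_state()
a=dict(w);d=np.array([.5266,.0297,.3016])-st['ee_pos'];a['t']=np.array(w['t'])-np.array(w['R'])@d
print(tri([(w,(251.3,221.3)),(a,(246.8,170.6))]), 'ptr',tri([(w,(150+242/3-.3,100+278/3-.3)),(a,(200+254/7-.5,135+144/7-.5))]))
R=np.array(w['R']);print('cam',-R.T@np.array(w['t']))
print([atz(w,(251.3,221.3),z).round(4) for z in(.14,.15,.1645)])
```

```text
[0.52278934 0.02629694 0.15811936] ptr [0.50517781 0.01697349 0.13795229]
cam [0.45435669 0.04846962 0.34883802]
[array([0.5295, 0.0251, 0.14  ]), array([0.5259, 0.0263, 0.15  ]), array([0.5207, 0.0279, 0.1645])]
```

The triangulated height puts the knob a bit lower than assumed, about 0.158. I'll reopen, descend 6 mm and close again.

Emit:
play_rows([
  [0,0,0,0,0,0,60],
  [0,0,0,0,0,0,60],
  [0,0,0,0,0,0,60],
  [-0.01,0.003,0.015,0,0,0,60],
  [-0.01,0.003,0.03,0,0,0,60],
])

```text
time: 5.28
ee_pos: [0.523, 0.0274, 0.1496]
eef_rot: [0.144, 0.99, -0.0, -0.0]
ft_force: [-0.3, -0.1, 0.2]
width: 0.0511
```

Emit:
play_rows([
  [0,0,0,0,0,0,15],
  [0,0,0,0,0,0,15],
  [0,0,0,0,0,0,15],
  [0,0,0,0,0,0,15],
])

```text
time: 5.78
ee_pos: [0.5229, 0.0275, 0.15]
eef_rot: [0.144, 0.99, 0.0, 0.0]
ft_force: [0.2, 0.2, 0.9]
width: 0.0202
```

Run:
```python
from h import *
w=eyes.camera('wrist');s=eyes.camera('scene');st=r.read_state();e=st['ee_pos'];print(st['width'],e)
for c in(w,s):
    for l in('knob','pointer','lock','staple','bow'):
        print(l,[(np.round(d['xy'],1).tolist(),round(d['p'],2)) for d in eyes.landmark_of(c,l)[:5] if np.hypot(*(d['xy']-proj(c,e)))<40])
P=proj(s,e).astype(int);print(P)
b=cv2.resize(s['image'][P[1]-35:P[1]+35,P[0]-28:P[0]+28,::-1],(400,500),interpolation=cv2.INTER_CUBIC)
q=((proj(s,e)-P+[28,35]+.5)*7.143).astype(int);cv2.drawMarker(b,q.tolist(),(0,0,255),0,14,1)
k=w['image'][150:275,200:300,::-1];k=cv2.resize(k,(400,500),interpolation=cv2.INTER_CUBIC)
q=((proj(w,e)-[200,150]+.5)*4).astype(int);cv2.drawMarker(k,q.tolist(),(0,0,255),0,14,1)
cv2.imwrite('pics/w4.png',np.hstack([b,k]))
```

```text
0.015855035324418974 [0.52287545 0.02746299 0.14998515]
knob [([250.0, 226.9], 0.57)]
pointer [([290.0, 218.7], 0.27)]
lock [([248.5, 202.4], 0.85), ([233.6, 193.2], 0.62)]
staple []
bow []
knob [([270.4, 166.1], 0.7)]
pointer [([264.3, 162.6], 0.61)]
lock []
staple [([274.6, 183.1], 0.73), ([283.3, 185.2], 0.61)]
bow [([283.9, 181.4], 0.64)]
[269 166]
```

View pics/w4.png

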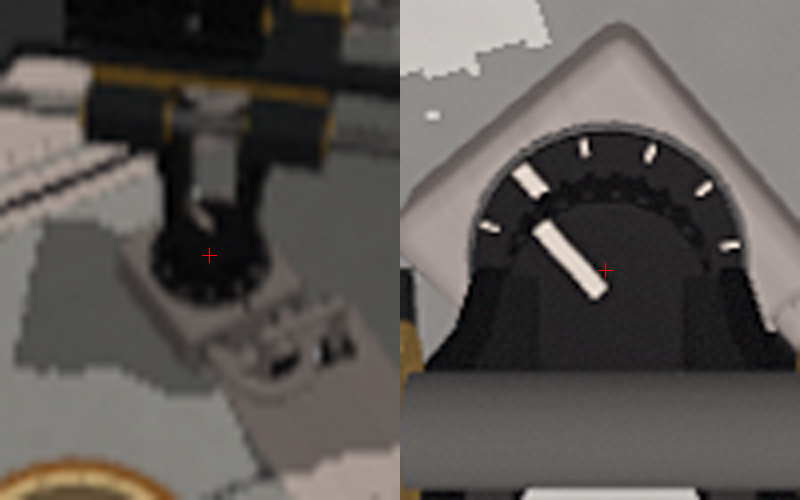

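The views suggest the knob top still lies below the fingertips. I'll lift and take two sideways wrist views for a proper triangulation.

Emit:
play_rows([
  [0,0,-0.3,0,0,0,60],
  [0,0.2,-0.4,0,0,0,60],
  [0,0.35,-0.4,0,0,0,60],
  [0,0.35,-0.4,0,0,0,60],
  [0,0.35,-0.4,0,0,0,60],
])

```text
time: 7.0
ee_pos: [0.5426, 0.0937, 0.2297]
eef_rot: [0.144, 0.99, -0.0, -0.0]
ft_force: [-0.3, -0.8, -0.1]
width: 0.0502
```

```bash
cat > e.py <<'E'
from h import *
import sys,pickle
w=eyes.camera('wrist');e=r.read_state()['ee_pos'];print(e)
for l in('knob','pointer','lock','staple','bow'):
    print(l,[(np.round(d['xy'],1).tolist(),round(d['p'],2)) for d in eyes.landmark_of(w,l)[:3]])
pickle.dump(w,open(sys.argv[1]+'.pkl','wb'))
E
python3 e.py v1
```

```text
[0.54263739 0.09331517 0.22979957]
knob [([170.9, 193.4], 0.98)]
pointer [([161.1, 170.3], 0.64), ([5.6, 233.1], 0.54)]
lock [([182.0, 177.6], 0.92), ([210.3, 190.7], 0.72), ([16.9, 215.4], 0.57)]
staple []
bow [([182.7, 180.3], 0.65), ([221.3, 221.0], 0.64)]
```

Emit:
play_rows([
  [0,-0.3,0,0,0,0,60],
  [0,-0.6,0,0,0,0,60],
  [0,-0.7,0,0,0,0,60],
  [0,-0.7,0,0,0,0,60],
  [0,-0.7,0,0,0,0,60],
])

```text
time: 7.92
ee_pos: [0.5033, -0.0379, 0.2298]
eef_rot: [0.143, 0.99, 0.0, -0.0]
ft_force: [-0.1, 0.2, -0.3]
width: 0.0523
```

```bash
python3 e.py v2
python3 - <<'E'
from h import *
import pickle
V=[pickle.load(open(f'v{i}.pkl','rb')) for i in(1,2)]
o=[]
for c in V:
    P=proj(c,(.523,.0275,.15)).astype(int);x0,y0=P[0]-40,P[1]-50;print(x0,y0)
    o.append(cv2.resize(c['image'][y0:y0+100,x0:x0+80,::-1],(400,500),interpolation=cv2.INTER_CUBIC))
cv2.imwrite('pics/w5.png',np.hstack(o))
E
```

```text
[ 0.50330516 -0.03780521  0.22975071]
knob [([330.3, 194.3], 0.78), ([56.6, 119.4], 0.75), ([95.0, 225.1], 0.49)]
pointer [([45.9, 116.5], 0.87), ([313.7, 168.7], 0.8)]
lock [([77.0, 120.0], 0.77), ([319.8, 181.1], 0.63), ([109.0, 215.1], 0.63)]
staple [([343.1, 211.7], 0.94)]
bow [([26.3, 103.4], 0.79), ([358.3, 222.0], 0.6)]
135 137
286 137
```

View pics/w5.png

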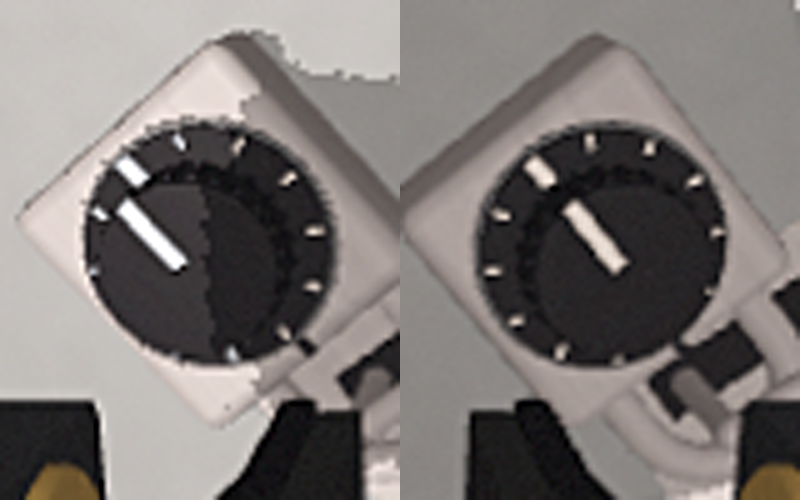

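Run:
```python
from h import *
import pickle
V=[pickle.load(open(f'v{i}.pkl','rb')) for i in(1,2)]
o=[(135,137),(286,137)]
T=lambda a,b:tri([(V[i],(o[i][0]+p[0]/5-.4,o[i][1]+p[1]/5-.4)) for i,p in enumerate((a,b))])
print('lineend',T((182,268),(222,268)));print('ptr',T((121,158),(131,161)));print('idx',T((305,345),(280,343)));print('disc',T((209,243),(202,243)));print('corner',T((222,36),(200,36)))
print('corner -y',T((222,425),(170,425)))
print('knobnet',tri([(V[0],(170.9,193.4)),(V[1],(330.3,194.3))]))
```

```text
lineend [0.52155309 0.02760904 0.16506893]
ptr [0.50215001 0.01900963 0.15007573]
idx [0.54540778 0.03816213 0.14589563]
disc [0.52158141 0.02814815 0.14768618]
corner [0.48724967 0.03937947 0.13221241]
corner -y [0.55806359 0.0152968  0.13939319]
knobnet [0.52432219 0.02688225 0.16653576]
```

Triangulation confirms the nominal heights (knob top 0.165, disc 0.150), so the fingertips must effectively end higher than I thought. I'll descend lower in small steps while watching the force.

Emit:
play_rows([
  [0.005,0.2,0,0,0,0,60],
  [0.005,0.35,0.2,0,0,0,60],
  [0.005,0.35,0.37,0,0,0,60],
  [0.005,0.35,0.4,0,0,0,60],
  [0.005,0.35,0.4,0,0,0,60],
])

```text
time: 8.85
ee_pos: [0.5222, 0.0274, 0.1507]
eef_rot: [0.144, 0.99, 0.0, 0.0]
ft_force: [-0.6, 0.4, 0.4]
width: 0.0523
```

Emit:
play_rows([
  [0,0,0.01,0,0,0,60],
  [0,0,0.02,0,0,0,60],
])

```text
time: 9.1
ee_pos: [0.5225, 0.0276, 0.1468]
eef_rot: [0.144, 0.99, 0.0, 0.001]
ft_force: [0.9, -0.2, 0.1]
width: 0.0523
```

Emit:
play_rows([
  [0,0,0.01,0,0,0,60],
  [0,0,0.02,0,0,0,60],
])

```text
time: 9.35
ee_pos: [0.5219, 0.0277, 0.1419]
eef_rot: [0.144, 0.99, 0.0, 0.0]
ft_force: [0.7, -0.9, -0.0]
width: 0.0522
```

Emit:
play_rows([
  [0,0,0,0,0,0,15],
  [0,0,0,0,0,0,15],
  [0,0,0,0,0,0,15],
  [0,0,0,0,0,0,15],
])

```text
time: 9.85
ee_pos: [0.5219, 0.0278, 0.142]
eef_rot: [0.144, 0.99, 0.0, 0.0]
ft_force: [-0.7, -0.9, 0.2]
width: 0.0201
```

Emit:
play_rows([
  [0,0,0,0,0,0,60],
  [0,0,0,0,0,0,60],
  [0,0,0,0,0,0,60],
  [0,0,0.01,0,0,0,60],
  [0,0,0.02,0,0,0,60],
])

```text
time: 10.48
ee_pos: [0.5219, 0.0277, 0.1378]
eef_rot: [0.144, 0.99, 0.0, -0.0]
ft_force: [-0.9, -0.5, 0.3]
width: 0.051
```

Emit:
play_rows([
  [0,0,0.01,0,0,0,60],
  [0,0,0.02,0,0,0,60],
])

```text
time: 10.72
ee_pos: [0.5219, 0.0277, 0.1338]
eef_rot: [0.144, 0.99, 0.0, -0.0]
ft_force: [1.2, -0.2, -0.9]
width: 0.0524
```

Emit:
play_rows([
  [0,0,0,0,0,0,15],
  [0,0,0,0,0,0,15],
  [0,0,0,0,0,0,15],
  [0,0,0,0,0,0,15],
])

```text
time: 11.22
ee_pos: [0.5222, 0.0275, 0.1344]
eef_rot: [0.144, 0.99, 0.0, 0.0]
ft_force: [-0.7, -2.0, 5.0]
width: 0.0204
```

Run:
```python
from h import *
import pickle
w=eyes.camera('wrist');s=eyes.camera('scene');t=eyes.camera('top');st=r.read_state();e=st['ee_pos'];print(st['width'],e,st['ft_force'])
P=proj(s,e).astype(int)
b=cv2.resize(s['image'][P[1]-35:P[1]+35,P[0]-28:P[0]+28,::-1],(400,500),interpolation=cv2.INTER_CUBIC)
q=((proj(s,e)-P+[28,35]+.5)*7.143).astype(int);cv2.drawMarker(b,q.tolist(),(0,0,255),0,14,1)
k=w['image'][150:275,200:300,::-1];k=cv2.resize(k,(400,500),interpolation=cv2.INTER_CUBIC)
k=cv2.convertScaleAbs(k,alpha=2.5,beta=0);b=cv2.convertScaleAbs(b,alpha=2,beta=0)
T=Ro.from_quat(st['eef_rot'])
for a in((0,0,0),(.0095,.008,0),(.0095,.008,-.02),(.0095,-.008,0)):
    q=((proj(w,e+T.apply(a))-[200,150]+.5)*4).astype(int);cv2.drawMarker(k,q.tolist(),(0,0,255),0,10,1)
cv2.imwrite('pics/w6.png',np.hstack([b,k]))
```

```text
0.014612870246807408 [0.52225514 0.02760148 0.13436046] [-0.28898041 -1.41597691  6.19043193]
```

View pics/w6.png

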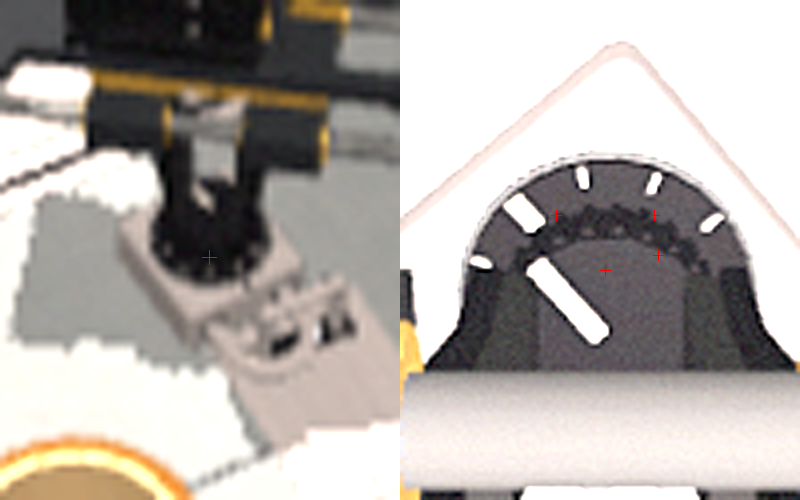

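With the fingers closed there is now 5–6 N upward, so the tips rest on the knob top. The real fingertips therefore end about 30 mm behind the reported TCP. I'll open, go 12 mm lower and grip.

Emit:
play_rows([
  [0,0,-0.02,0,0,0,60],
  [0,0,-0.02,0,0,0,60],
  [0,0,-0.02,0,0,0,60],
  [0,0,0,0,0,0,60],
  [0,0,0.02,0,0,0,60],
])

```text
time: 12.0
ee_pos: [0.5218, 0.0278, 0.1295]
eef_rot: [0.144, 0.99, -0.0, -0.0]
ft_force: [-0.3, 0.4, -0.4]
width: 0.0505
```

Emit:
play_rows([
  [0,0,0.02,0,0,0,60],
  [0,0,0.04,0,0,0,60],
  [0,0,0.04,0,0,0,60],
])

```text
time: 12.38
ee_pos: [0.5217, 0.0277, 0.1216]
eef_rot: [0.144, 0.99, -0.0, -0.0]
ft_force: [0.1, 0.0, 0.7]
width: 0.0525
```

Emit:
play_rows([
  [0,0,0,0,0,0,25],
  [0,0,0,0,0,0,25],
  [0,0,0,0,0,0,25],
  [0,0,0,0,0,0,25],
])

```text
time: 12.88
ee_pos: [0.522, 0.0276, 0.1221]
eef_rot: [0.144, 0.99, 0.0, 0.0]
ft_force: [-1.1, -0.7, 0.8]
width: 0.0314
```

The knob is gripped at 31.4 mm. Now I turn it clockwise (positive about tool z).

Emit:
play_rows([
  [0,0,0,0,0,0.1,25],
  [0,0,0,0,0,0.2,25],
  [0,0,0,0,0,0.3,25],
  [0,0,0,0,0,0.4,25],
  [0,0,0,0,0,0.5,25],
])

```text
time: 13.5
ee_pos: [0.5221, 0.0279, 0.1221]
eef_rot: [0.514, 0.858, 0.0, 0.0]
ft_force: [-0.0, -0.9, 0.9]
width: 0.0314
```

```bash
python3 -c "
from h import *
s=r.read_state();print(s['joint_positions'].round(2),s['width'],s['torque'].round(2),s['ft_force'].round(1))"
```

```text
[-0.7   0.17  0.61  1.85 -0.11  1.15  0.45] 0.03141680833349266 [-0.01 -0.03  0.01] [-0.  -0.9  0.9]
```

Emit:
play_rows([
  [0,0,0,0,0,0.1,25],
  [0,0,0,0,0,0.2,25],
  [0,0,0,0,0,0.3,25],
  [0,0,0,0,0,0.4,25],
  [0,0,0,0,0,0.5,25],
])

```text
time: 14.12
ee_pos: [0.5225, 0.028, 0.1221]
eef_rot: [0.803, 0.596, 0.001, 0.0]
ft_force: [3.2, 0.4, -1.9]
width: 0.0316
```

Emit:
play_rows([
  [0,0,0,0,0,0.1,25],
  [0,0,0,0,0,0.2,25],
  [0,0,0,0,0,0.3,25],
  [0,0,0,0,0,0.4,25],
  [0,0,0,0,0,0.5,25],
])

```text
time: 14.75
ee_pos: [0.5225, 0.0277, 0.1221]
eef_rot: [0.97, 0.243, 0.001, 0.0]
ft_force: [1.5, -0.6, -0.8]
width: 0.0311
```

Emit:
play_rows([
  [0,0,0,0,0,0.1,25],
  [0,0,0,0,0,0.2,25],
  [0,0,0,0,0,0.3,25],
  [0,0,0,0,0,0.4,25],
  [0,0,0,0,0,0.5,25],
])

```text
time: 15.38
ee_pos: [0.5223, 0.0273, 0.1221]
eef_rot: [0.989, -0.147, 0.001, 0.0]
ft_force: [2.7, -1.9, 0.4]
width: 0.0317
```

```bash
cat > g.py <<'E'
from h import *
import sys
# wrist + scene crops around lock
w=eyes.camera('wrist');s=eyes.camera('scene');st=r.read_state();e=st['ee_pos'];print(st['joint_positions'].round(2),st['width'],e)
c=proj(w,(.522,.028,.15)).astype(int);x0,y0=max(c[0]-60,0),max(c[1]-60,0)
k=cv2.resize(w['image'][y0:y0+100,x0:x0+100,::-1],(500,500),interpolation=cv2.INTER_CUBIC);print('w crop x5',x0,y0)
P=proj(s,(.53,.03,.14)).astype(int)
b=cv2.resize(s['image'][P[1]-40:P[1]+27,P[0]-20:P[0]+20,::-1],(300,500),interpolation=cv2.INTER_CUBIC)
cv2.imwrite('pics/'+sys.argv[1],np.hstack([k,b]))
E
python3 g.py w7.png
```

```text
[-0.94  0.21  0.9   1.86 -0.18  1.16 -1.84] 0.031158686364844125 [0.52230203 0.02732718 0.12210258]
w crop x5 192 172
```

View pics/w7.png

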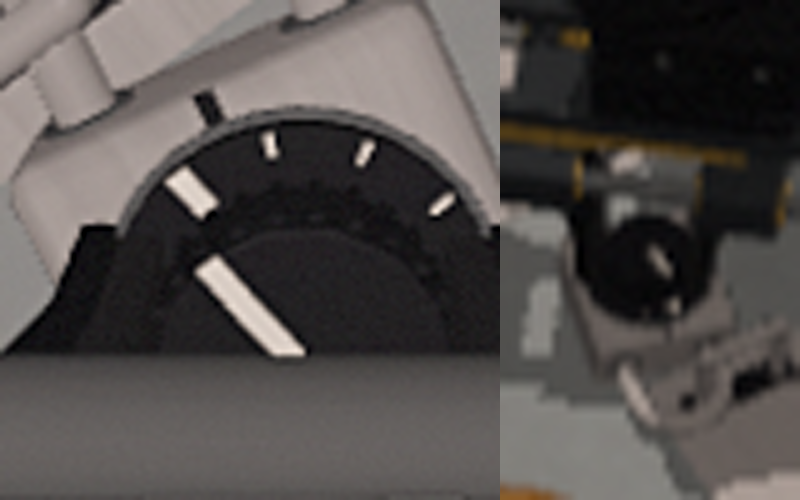

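The body turned along by about 17°. The pointer at (180,180) is still about 20° short of the index mark at (208,108), so I turn about 20° more.

Emit:
play_rows([
  [0,0,0,0,0,0.1,25],
  [0,0,0,0,0,0.2,25],
  [0,0,0,0,0,0.22,25],
  [0,0,0,0,0,0.22,25],
])

```text
time: 15.98
ee_pos: [0.5221, 0.0273, 0.1221]
eef_rot: [0.951, -0.31, 0.0, 0.0]
ft_force: [1.3, -3.8, 3.2]
width: 0.0314
```

Run:
```python
from h import *
w=eyes.camera('wrist');st=r.read_state();print(st['joint_positions'].round(2))
# white pointer blob and dark index blob near disc top
im=w['image'][172:272,192:292].astype(int);g=im.mean(2)
n,l,s,c=cv2.connectedComponentsWithStats((g>130).astype(np.uint8))
for i in range(1,n):
    if 8<s[i,4]<400: print('white',s[i],c[i].round(1)*5)
n,l,s,c=cv2.connectedComponentsWithStats((g<60).astype(np.uint8))
for i in range(1,n):
    if 3<s[i,4]<60: print('dark',s[i],c[i].round(1)*5)
cv2.imwrite('pics/w8.png',cv2.resize(im.astype(np.uint8)[:,:,::-1],(500,500),interpolation=cv2.INTER_CUBIC))
```

```text
[-0.98  0.22  0.96  1.86 -0.19  1.16 -2.16]
white [ 73   0  27  28 385] [452.   44.5]
white [  0  22  13  29 182] [ 19.5 173. ]
white [53 26  2  6  9] [268.5 141.5]
white [  0  29  30  40 362] [ 61. 238.]
white [72 28  3  5 11] [364.  149.5]
white [33 33 11 10 52] [189.5 189. ]
white [ 39  51  22  20 139] [247. 307.]
dark [26 27  7  6 23] [146.5 147. ]
```

The index mark and pointer now line up (angles −48° and −49° about the dial centre). I'll release, lift, rotate back and check.

Emit:
play_rows([
  [0,0,0,0,0,0,50],
  [0,0,0,0,0,0,50],
  [0,0,0,0,0,0,50],
  [0,0,-0.15,0,0,0,50],
  [0,0,-0.3,0,0,0,50],
])

```text
time: 16.65
ee_pos: [0.5216, 0.0279, 0.1825]
eef_rot: [0.95, -0.312, -0.0, 0.0]
ft_force: [0.1, 0.2, -0.4]
width: 0.0433
```

Emit:
play_rows([
  [0,0,-0.2,0,0,-0.1,60],
  [0,0,-0.3,0,0,-0.2,80],
  [0,0,-0.3,0,0,-0.3,100],
  [0,0,-0.3,0,0,-0.4,100],
  [0,0,-0.3,0,0,-0.5,100],
])

```text
time: 17.27
ee_pos: [0.5218, 0.028, 0.2419]
eef_rot: [0.997, 0.078, -0.0, -0.0]
ft_force: [-0.6, -0.8, -0.5]
width: 0.0827
```

```bash
python3 c.py w9.png
python3 - <<'E'
from h import *
w=eyes.camera('wrist');c=proj(w,(.53,.03,.146)).astype(int);x0,y0=c[0]-50,c[1]-45;print(x0,y0)
cv2.imwrite('pics/w10.png',cv2.resize(w['image'][y0:y0+90,x0:x0+100,::-1],(700,630)[:2],interpolation=cv2.INTER_CUBIC)[:600])
E
```

```text
17.325 [-1.    0.08  0.92  1.69 -0.07  1.4  -1.47] [0.5218 0.028  0.2419] [[0.986, 0.164, -0.0], [0.164, -0.986, 0.0], [-0.0, -0.0, -1.0]] 0.08425502958441526 [-0.59239722 -0.61360654 -0.13915735]
staple [244.7 132.7] 0.68 [0.5652 0.0434]
lock [483.3  53.1] 0.77 [ 0.6773 -0.1726]
lock [251.7 176.8] 0.72 [0.5215 0.0294]
bow [254.5 120. ] 0.69 [0.5795 0.0358]
bow [479.5 162.1] 0.56 [ 0.575  -0.1938]
knob [462.7 196.6] 0.67 [ 0.5431 -0.1645]
knob [507.7  47.5] 0.59 [ 0.6729 -0.1618]
pointer [468.  183.5] 0.86 [ 0.5539 -0.1768]
pointer [253.1 163. ] 0.78 [0.5411 0.0311]
202 128
```

View pics/w10.png

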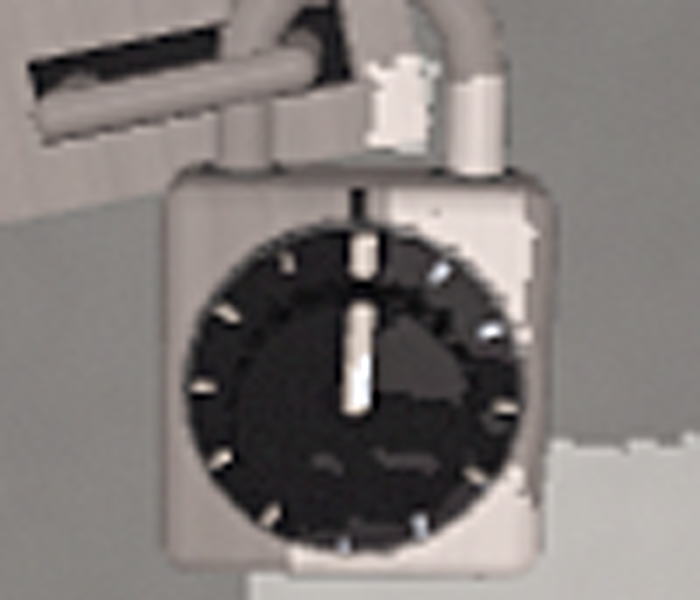

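The pointer line at (360,240) sits at the index mark (358,205), within about 2–3°. The lock is nearly parallel to the tool now. Next I fit the lock pose.

Run:
```python
from fit import *
w=eyes.camera('wrist')
q=lambda a,b:(202+a/7-.5,128+b/7-.5)
t=.026
obs=[((.028,.027,t),q(170,180)),((.028,-.027,t),q(550,177)),((-.028,-.027,t),q(545,573)),((-.028,.027,t),q(163,572)),((0,0,.0295),q(355,389)),((.028,0,t),q(358,195))]
p,e=fit(w,obs,g=(.522,.028,.166));print(p,e.round(2).tolist())
d=atz(w,q(364,236),.1495)[:2]-p[:2];k=atz(w,q(355,410),.1645);print('dial',np.arctan2(d[1],d[0])-p[2],np.hypot(*d),'knob',k)
print('inner top end',atz(w,q(308,48),.15),'outer',atz(w,q(48,115),.15))
st=r.read_state();T=Ro.from_quat(st['eef_rot']);print('shift in tool',T.inv().apply(np.array([p[0],p[1],0])-st['ee_pos']),'tool yaw',np.arctan2(*T.as_matrix()[[1,0],0]))
```

```text
[0.52194962 0.0284682  0.14136313] [[-1.97, -0.12], [1.4, 0.68], [0.37, 0.9], [-0.03, 0.72], [0.24, 0.15], [0.01, -2.09]]
dial -0.039205633061406564 0.021092593419007412 knob [0.52288053 0.02886528 0.1645    ]
inner top end [0.56636319 0.04150198 0.15      ] outer [0.55277703 0.07396148 0.15      ]
shift in tool [ 1.58688920e-04 -6.52969085e-04  2.41906053e-01] tool yaw 0.149377103495532
```

Lock pose is (0.522, 0.0285) with yaw 0.145, and the dial is at −0.04 rad. I'll descend to grip the body's y sides, keeping the palm clear of the knob.

Emit:
play_rows([
  [0,-0.003,0.3,0,0,0,100],
  [0,-0.003,0.5,0,0,0,100],
  [0,-0.003,0.62,0,0,0,100],
  [0,-0.003,0.65,0,0,0,100],
])

```text
time: 18.18
ee_pos: [0.5209, 0.0282, 0.1108]
eef_rot: [0.997, 0.075, -0.001, 0.0]
ft_force: [0.3, 0.1, 1.6]
width: 0.087
```

Emit:
play_rows([
  [0,0,0.02,0,0,0,100],
  [0,0,0.04,0,0,0,100],
  [0,0,0.045,0,0,0,100],
])

```text
time: 18.55
ee_pos: [0.5221, 0.0284, 0.1033]
eef_rot: [0.997, 0.075, 0.0, -0.0]
ft_force: [-0.1, -0.1, -0.8]
width: 0.0872
```

Emit:
play_rows([
  [0,0,0,0,0,0,40],
  [0,0,0,0,0,0,40],
  [0,0,0,0,0,0,40],
  [0,0,0,0,0,0,40],
  [0,0,0,0,0,0,40],
], squeeze=40)

```text
time: 19.18
ee_pos: [0.5218, 0.0282, 0.103]
eef_rot: [0.997, 0.075, 0.0, 0.0]
ft_force: [0.1, -0.4, 0.7]
width: 0.0533
```

The body is gripped at 53.3 mm. Now I pull along lock −x.

Emit:
play_rows([
  [-0.04,0,0,0,0,0,40],
  [-0.08,0,0,0,0,0,40],
  [-0.11,0,0,0,0,0,40],
  [-0.14,0,0,0,0,0,40],
  [-0.14,0,0,0,0,0,40],
])

```text
time: 19.8
ee_pos: [0.4931, 0.0245, 0.103]
eef_rot: [0.997, 0.076, -0.001, -0.001]
ft_force: [-2.2, 2.6, 3.0]
width: 0.0535
```

Run:
```python
from h import *
w=eyes.camera('wrist');s=r.read_state();print(s['ft_force'],s['ee_pos'],s['width'])
cv2.imwrite('pics/w11.png',cv2.resize(w['image'][50:250,150:350,::-1],(600,600),interpolation=cv2.INTER_CUBIC))
for d in eyes.landmark_of(w,'bow')[:2]: print(d['xy'],d['p'])
```

```text
[-3.73579658  3.70919451  4.02041316] [0.49312508 0.02451883 0.10295221] 0.05341094409639433
[256.0, 78.0] 0.84
```

Emit:
play_rows([
  [-0.01,0,0,0,0,0,40],
  [-0.02,0,0,0,0,0,40],
  [-0.02,0,0,0,0,0,40],
])

```text
time: 20.27
ee_pos: [0.4919, 0.0247, 0.1034]
eef_rot: [0.997, 0.076, 0.002, -0.0]
ft_force: [8.6, 7.7, -6.7]
width: 0.0538
```

Emit:
play_rows([
  [-0.01,0,0,0,0,0,40],
  [-0.015,0,0,0,0,0,40],
  [-0.015,0,0,0,0,0,40],
])

```text
time: 20.65
ee_pos: [0.4909, 0.025, 0.1041]
eef_rot: [0.997, 0.076, 0.004, -0.001]
ft_force: [17.0, 10.0, -8.5]
width: 0.0534
```

The force rises after about 30 mm, where full opening is expected (31 mm). I'll take one look to confirm and plan the unhooking.

Run:
```python
from h import *
w=eyes.camera('wrist');s=r.read_state();e=s['ee_pos'];print(e)
yaw=np.arctan2(*Ro.from_quat(s['eef_rot']).as_matrix()[[1,0],0]);print(yaw)
z=.12
im=cv2.resize(w['image'][60:190,180:330,::-1],(750,650)[:2],interpolation=cv2.INTER_CUBIC)[:600]
def m(p,c):
    q=((proj(w,np.array([e[0],e[1],z])+Ro.from_euler('z',yaw).apply(p))-[180,60]+.5)*5).astype(int);cv2.drawMarker(im,q.tolist(),c,0,12,1)
for sx,sy in((1,1),(1,-1)): m((sx*.028,sy*.027,.026),(0,0,255))
m((.084,0,.013),(255,0,0));m((.048,.016,.013),(255,0,255));m((.02,0,.0295),(0,255,0))
cv2.imwrite('pics/w12.png',im)
```

```text
[0.49084831 0.02499209 0.10407122]
0.15275541285911926
```

View pics/w12.png

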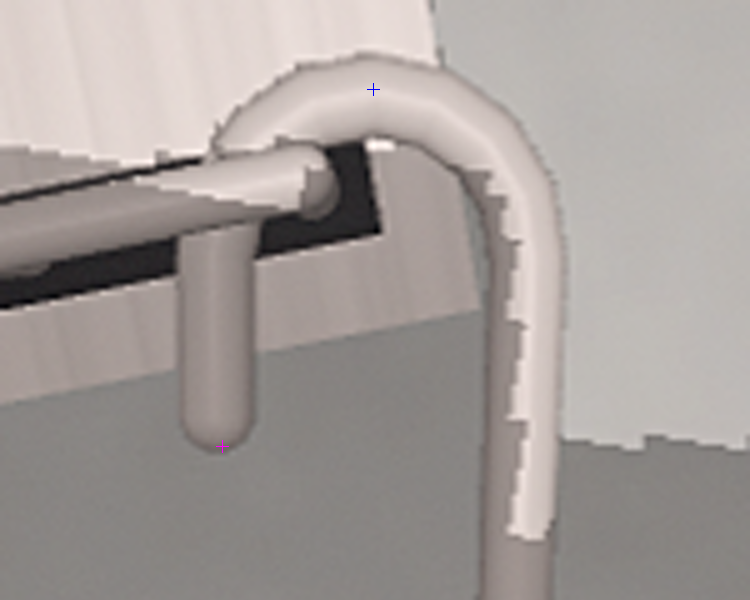

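Fully open: bow, toe tip and post match the overlay, with the toe at (220,445) and the bar at an angle of +0.20 rad to the lock, giving chest yaw ≈ 0.35. I'll push back and align yaw together so that the loop stands in the gap.

Emit:
play_rows([
  [0.06,0,0,0,0,-0.035,40],
  [0.11,0,0,0,0,-0.07,40],
  [0.165,0,0,0,0,-0.1,40],
  [0.215,0.002,0,0,0,-0.127,40],
  [0.215,0.002,0,0,0,-0.127,40],
])

```text
time: 21.32
ee_pos: [0.53, 0.0279, 0.103]
eef_rot: [0.985, 0.174, -0.0, 0.001]
ft_force: [-0.2, -0.8, 1.7]
width: 0.0533
```

Run:
```python
from h import *
w=eyes.camera('wrist');s=r.read_state();e=s['ee_pos'];print(e,s['ft_force'],s['width'])
yaw=np.arctan2(*Ro.from_quat(s['eef_rot']).as_matrix()[[1,0],0]);print(yaw)
R=Ro.from_euler('z',-yaw)
print('post in lock',R.apply(np.array([.5655,.042,0])-[e[0],e[1],0]))
im=cv2.resize(w['image'][50:200,160:340,::-1],(720,600),interpolation=cv2.INTER_CUBIC)
def m(p,c):
    q=((proj(w,np.array([e[0],e[1],.12])+Ro.from_euler('z',yaw).apply(p))-[160,50]+.5)*4).astype(int);cv2.drawMarker(im,q.tolist(),c,0,12,1)
m((.084,0,.013),(255,0,0));m((.048,.016,.013),(255,0,255));m((.038,0,.03),(0,255,0));m((.038,.032,.03),(0,255,0))
cv2.imwrite('pics/w13.png',im)
```

```text
[0.53001066 0.02791015 0.10299311] [ 0.69544426 -1.42499769  1.71641824] 0.05349800182040558
0.34873100300566684
post in lock [0.03816771 0.00111484 0.        ]
```

View pics/w13.png

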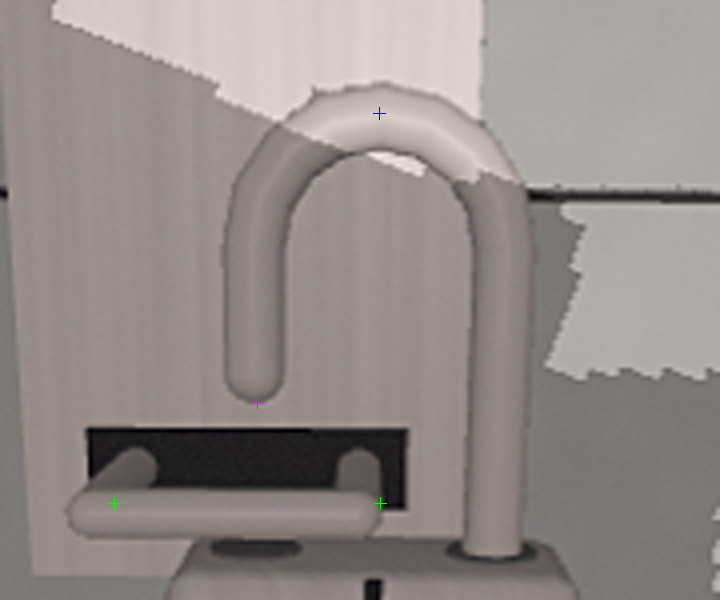

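The loop stands in the gap, parallel to the body face: bar at y≈512, toe tip at (257,400), body face at about 545. Now I lift straight up.

Emit:
play_rows([
  [-0.005,0,-0.05,0,0,0,40],
  [-0.005,0,-0.12,0,0,0,40],
  [-0.005,0,-0.2,0,0,0,40],
  [-0.005,0,-0.3,0,0,0,40],
  [-0.005,0,-0.4,0,0,0,40],
])

```text
time: 22.0
ee_pos: [0.5288, 0.0288, 0.1845]
eef_rot: [0.985, 0.174, 0.0, -0.0]
ft_force: [-0.2, 0.1, -5.0]
width: 0.0535
```

Emit:
play_rows([
  [0,0,-0.1,0,0,0,40],
  [0,0,-0.2,0,0,0,40],
  [0,0,-0.3,0,0,0,40],
  [0,0,-0.35,0,0,0,40],
  [0,0,-0.35,0,0,0,40],
])

```text
time: 22.62
ee_pos: [0.529, 0.0288, 0.2535]
eef_rot: [0.985, 0.174, 0.001, -0.0]
ft_force: [-0.4, 0.5, -5.1]
width: 0.0537
```

Emit:
play_rows([
  [0,0,0,0,0,0,40],
  [0,0,0,0,0,0,40],
  [0,0,0,0,0,0,40],
])

```text
time: 23.0
ee_pos: [0.5286, 0.0287, 0.2525]
eef_rot: [0.985, 0.174, -0.0, 0.0]
ft_force: [0.5, 0.1, -4.7]
width: 0.0536
```

Run:
```python
from h import *
s=r.read_state();e=s['ee_pos'];print(e,s['ft_force'],s['width'],s['joint_vel'].round(3).tolist())
R=Ro.from_quat(s['eef_rot']).as_matrix();yaw=np.arctan2(R[1,0],R[0,0])
w=eyes.camera('wrist');c=eyes.camera('scene');dz=e[2]-.103
X=lambda p:np.array([e[0],e[1],.12+dz])+Ro.from_euler('z',yaw).apply(p)
for l,p in(('knob',(0,0,.0445)),('bow',(.084,0,.013)),('toe',(.048,.016,.013)),('pointer',(.02,0,.0295))):
    for n,k in(('w',w),('s',c)):
        q=proj(k,X(p));print(l,n,q.round(1),[(np.round(d['xy'],1).tolist(),round(d['p'],2)) for d in eyes.landmark_of(k,l) if np.hypot(*(d['xy']-q))<30])
t=[proj(w,X((.084,0,.013))),proj(w,X((.058,0,.013)))];print(t)
# bow top edge along the lock axis in the wrist picture
u=int(round(t[0][0]));print(w['image'][int(t[0][1])-12:int(t[1][1])+6,u].mean(1).round().astype(int).tolist(),int(t[0][1])-12)
```

```text
[0.52864086 0.02872783 0.25254205] [ 0.49359547  0.09901329 -4.68210817] 0.05356711127995713 [-0.001, -0.002, -0.0, -0.004, -0.001, 0.0, 0.001]
knob w [254.7 261.3] [([249.3, 262.8], 0.69)]
knob s [272.2 127.3] [([271.1, 129.8], 0.6)]
bow w [254.3  78. ] [([255.7, 78.0], 0.73)]
bow s [289.1 160.2] [([293.2, 161.8], 0.56)]
toe w [223.9 150. ] [([223.6, 151.0], 0.81)]
toe s [287.3 147.1] [([285.5, 145.8], 0.58)]
pointer w [254.5 210.5] [([255.8, 210.9], 0.95)]
pointer s [276.  137.1] [([276.4, 137.7], 0.77)]
[array([254.32953689,  78.00360387]), array([254.28544589, 130.73713214])]
[219, 206, 190, 167, 112, 143, 177, 188, 192, 196, 201, 207, 217, 214, 208, 201, 196, 163, 123, 110, 99, 78, 163, 164, 159, 160, 161, 160, 159, 159, 159, 159, 160, 160, 159, 159, 159, 158, 159, 158, 157, 158, 159, 158, 158, 159, 159, 158, 157, 156, 157, 157, 157, 157, 158, 157, 157, 157, 157, 158, 156, 157, 156, 156, 157, 157, 162, 163, 58, 28] 66
```

The held weight is about 4.8 N, lock landmarks match the fully open, level, lifted model, and the arm is still. I hand in now.

```bash
python3 -c "
from bench import job
print(job.close_job())"
```

```text
the job is handed in; nothing more can be done
None
```

I dialled the last number, pulled the shackle fully open on the staple and unhooked the lock. I handed the job in at about 23 s with the lock held level above the lid, dial up; no verdict was reported.

**Dial:** I turned it about 200° clockwise with the body turning along. After I let go, the pointer rested at about −0.04 rad from the index mark, within the 0.15 rad limit.

**Last checks:**
- The underside is about 15 cm above the lid, going by how far the arm rose after gripping.
- The grip width is 53.6 mm and the wrist force is about 4.8 N down, which matches the lock's weight.
- The bow and toe are within about 1.5 px of the fully open positions in the wrist picture.
- The scene camera's bow estimate was about 4 px off, and the knob estimates were 2 to 6 px off. I took these as network error.

**One disagreement:** the fingers really end about 30 mm short of the reported TCP. The first three tries at gripping the knob closed on nothing and a fourth rested on its top; I then went lower and the grip held.

**Not checked:** I did not re-measure the groceries or the tape at the end. The only contact forces I saw were at the lock and staple.

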